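# Pass a tin through the spring stop of a tin rack

## Task

The flat tin in the wooden rack is held back by two stop pins on a spring bar. With the fingertips press the long steel bar down behind the tin, and, keeping it down, push the tin along past the pins into the end bay. Then let go of the bar so that the pins come fully up behind the tin; the tin is only pushed and stays flat on its rails, never lifted or tipped, and the things standing around are left alone.

Things in the scene. Friction and masses are not known exactly. Their poses are not given: they have to be found in the camera images.
- rack: Fixed wooden tin rack, a straight trough 104 mm wide, y = -190 to +108 mm: open loading end at -y, end wall at +y. Origin at the underside, on the centre line, below the pins; y along the trough towards the end bay, x across, z up. Rails at x = 28 to 46 mm either side carry the tin, top z = 28; between them a 56 mm slot with the press bar. Side walls outside x = +-46, top z = 42.
- pin_line (a point): Point midway between the two steel stop pins, level with the rail tops (rack x 0, y 0, z 28 mm). The pins, 10 mm diameter, come up through the rails at rack x = +-36 mm and stand 8 mm above the rails until the bar is pressed. They stop the tin with its centre 32 mm before this point, and rise clear behind it once its centre is more than 32 mm beyond.
- end_bay (a point): Middle of the place for the tin's underside in the end bay: on the rail tops, 45 mm beyond the pins (rack x 0, y +45, z 28 mm). The end wall (inner face at rack y = +100 mm, top at z = 50 mm) stops the tin 12 mm farther on.
- press_bar (a joint): Travel of the flat steel bar in the slot, one piece with the pins, straight down: 0 up, 0.011 m fully down; pins are below the rail tops from 0.008 on. Bar 44 mm wide, rack y = -185 to +90 mm, top at rack z = 27 mm when up (1 mm under the tin), 16 mm when down. Press it anywhere: about 3 N at first, 7 N fully down. It springs back up when released.
- flat_tin: Flat round food tin, 86 mm diameter, 40 mm high, 0.15 to 0.25 kg, loose, upright on the rails of the rack. Origin at the centre of its underside, z up. It starts on the loading side, its centre 40 to 95 mm before the pins (rack y negative), with the bar showing behind it.
- shaker: Salt shaker, 44 mm diameter, 90 mm high, standing beside the rack on its far side; bystander. Origin at the centre of its underside.
- bottle: Small white bottle, 51 mm diameter, 83 mm high, standing beside the rack on its far side; bystander. Origin at the centre of its underside.
- spice_jar: Spice jar with a red cap, 45 mm diameter, 106 mm high, on the worktop to the right; bystander. Origin at the centre of its underside.
Mind the look-alikes: they are no part of the job. What is shaped like the flat_tin but purple or red is not meant.

How it is judged:
By the outcome, as a careful person would: the job done as asked, in the order asked, and still so for the second after the job is handed in, with the robot touching nothing.
It also fails if it takes over 38 s, if anything falls off the work surface, if the arm or the gripper's body presses on something with over 40 N, if the wrist force passes 120 N, or if a joint passes its speed limit or range.

## Robot

A 6-joint arm with a two-finger parallel gripper is mounted at the origin on a cart in front of the work surface, level with it; the furniture and walls round the work are solid. World frame = base frame: x ahead of the robot, y to its left, z up, the work surface at z = 0. Lengths are in m, angles in rad, forces in N, time in s.
With the tool pointing down it reaches from about 0.35 to 0.85 m from the base axis. Payload 8.1 kg.
Tool frame: the origin (TCP) lies at the very end of the fingers, on their centre line; the grasp point (between the pads) lies 19 mm behind it; z points along the fingers, y is the line along which they close (so a half turn about z gives the same grasp; the last joint's range is limited). The gripper opens to 85 mm and grips with 20 to 120 N. Pads are 22 mm wide; open, the fingers measure 114 mm over their backs; the gripper's body (76 mm by 85 mm) begins 54 mm behind the grasp point. The pads swing forward as they close: fully open they stand 13 mm farther back than shut.
Start: joints at [-1.296, 0.13, 1.488, -0, 1.523, -0.085], TCP at [0.211, -0.562, 0.205] pointing down, gripper open.
Joint ranges: [-2.96, 2.96], [-0.89, 2.26], [0.02, 2.5], [-1.34, 4.48], [0, 2.73], [-2.66, 2.66]. Speed limits (rad/s): [2.39, 2.39, 2.79, 3.14, 3.14, 3.14].

## Interface

Orientations are given as a unit quaternion [w, x, y, z].
In Python, from cell import arm gives the robot as it stands. The module is installed in compiled form; this text tells all that it offers.
- The arm moves only by the tool move_arm, never from a script. Its argument "motion" is a list of rows, each an object with "twist": the turn, a rotation vector about the tool's x, y, z in rad, a list of three; "delta_pos": the shift along the tool's x, y, z in cm, a list of three; "jaw": the opening, from 0 (shut) to 1 (fully open). In form: [{"twist": [rx, ry, rz], "delta_pos": [dx, dy, dz], "jaw": jaw}, ...]. A call has 1 to 20 rows; each row is the pose to reach, as a shift and turn from the pose commanded when the call began, along the tool's axes at that moment; what a row does not reach only later rows make up. A row lasts 1/8 s, in which the tool goes at most 62.5 mm and 10.7 degrees, less where a joint would pass 70% of its speed; a pose out of reach is approached as far as the arm can. A call with a gripper value outside its range is refused whole. The fingers move at their own pace and stop on an object; "squeeze" is the grip in N (left out, the last holds). Time passes only in rows, so rows that repeat a pose let the fingers close. It gives the time, the measured TCP pose, the force, the opening and the grip force at its end, in the units of the state.
- arm.observe(): the state, without advancing time (a new reading comes with each control period).
- arm.snapshot(name): name is "scene" or "top"; returns (picture, depth): 420x560x3 uint8, blue, green, red; 420x560 float32, m along the optical axis (not along the pixel's ray), 0 where there is no reading.
- arm.camera_model(name): a dict with "fx", "fy", "cx", "cy" (pixels), "k1" (the pictures are not rectified: a ray, as slopes to the right and down, at radius r is drawn at 1 + k1 r^2 times it, then the intrinsics apply), "world_to_cam" (4x4, takes a point from world to camera coordinates). Camera axes: x right, y up, looking along -z (the intrinsics and any distortion apply to the point x, -y, -z); pixel columns grow to the right and rows downward; lengths in m; the calibration is good to about 2 mm. A picture is of the moment at which its call begins. camera_model takes no time and is no camera call.
- arm.sign_off(): hands the job in; it is judged then, once.
The state is a dict: "time": time; "qpos": joint angles; "dq": joint speeds; "tau": joint torques, N m; "tool_pos": TCP position; "orientation": TCP orientation; "ft_force": force on the tool from outside, world axes, zero at the start; "wrist_torque": the same for the moment, N m; "gripper_width": finger opening in m; "grasp_force": force on a finger pad.
Only numpy, scipy, OpenCV 4.12 (cv2) and the standard library are available. Lean on these libraries where they do the work, as an engineer would, in place of code of your own. Each camera call takes 0.05 s, during which the arm holds its last target. There are 200 camera calls.

## Working session

There is one attempt and no reset: what is moved stays moved. The work goes in short steps, Python scripts to look and compute and a tool call to move; the robot and the scene stay as the last step left them, time stands still between calls to the robot, and variables do not carry over. Pictures are saved under pics/ and viewed, at most 10 in all, crops included, and the job is handed in when it is done.

Besides the shell and the picture viewer there is one more tool, called after "Emit:" by a JSON object that holds its "api" and its "payload", one argument or row to a line. move_arm: Moves the arm, as the interface text tells. Its arguments: {"type":"object","properties":{"motion":{"type":"array","items":{"type":"object","properties":{"twist":{"type":"array","items":{"type":"number"}},"delta_pos":{"type":"array","items":{"type":"number"}},"jaw":{"type":"number"}}}},"squeeze":{"type":"number"}},"required":["motion"]}

```bash
mkdir -p pics
cat > h.py <<'E'
import numpy as np, cv2
from cell import arm
def ray(n,u,v):
    c=arm.camera_model(n); x=(u-c["cx"])/c["fx"]; y=(v-c["cy"])/c["fy"]
    a,b=x,y
    for _ in range(20):
        s=1+c["k1"]*(a*a+b*b); a,b=x/s,y/s
    T=np.linalg.inv(np.array(c["world_to_cam"]))
    return T[:3,3], T[:3,:3]@np.array([a,-b,-1.0])
def onz(n,u,v,z):
    o,d=ray(n,u,v); return o+d*(z-o[2])/d[2]
def dep(n,u,v,D):
    o,d=ray(n,u,v); return o+d*D[int(v),int(u)]
E
python3 - <<'E'
from h import *
for n in("scene","top"):
    p,d=arm.snapshot(n); cv2.imwrite(f"pics/{n}0.png",p); np.save(f"{n}0.npy",d)
    c=arm.camera_model(n); print(n,c["fx"],c["k1"],np.linalg.inv(np.array(c["world_to_cam"]))[:3].round(3).tolist())
s=arm.observe(); print(s["time"],s["tool_pos"],s["orientation"],s["gripper_width"])
E
```

```text
scene 417.6470614139676 -0.003397325108812708 [[-0.873, 0.258, -0.413, 0.047], [-0.487, -0.464, 0.74, 0.577], [-0.001, 0.848, 0.53, 0.604]]
top 389.8553418454921 -0.07301923560987815 [[0.021, 0.989, -0.145, 0.352], [-1.0, 0.022, 0.005, -0.197], [0.008, 0.145, 0.989, 1.079]]
0.1 [ 0.21111298 -0.56106072  0.20454602] [-8.28033915e-04  9.83862935e-01  1.78921863e-01 -7.84121753e-05] 0.08532540994291192
```

View pics/scene0.png

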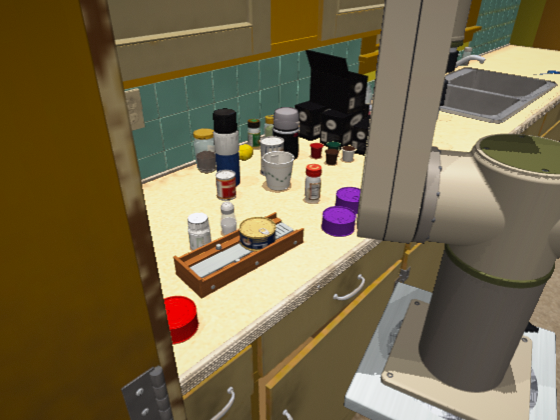

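View pics/top0.png

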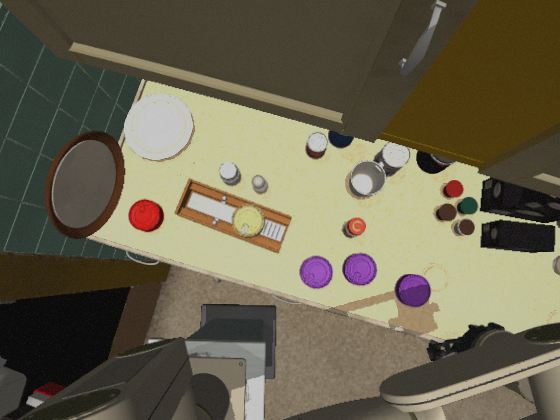

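Run:
```python
from h import *
a=cv2.imread("pics/top0.png")[170:260,165:300]; b=cv2.imread("pics/scene0.png")[200:300,165:315]
a=cv2.resize(a,(600,400),interpolation=cv2.INTER_CUBIC);b=cv2.resize(b,(600,400),interpolation=cv2.INTER_CUBIC)
cv2.imwrite("pics/ca.png",a);cv2.imwrite("pics/cb.png",b)
```

```text
(no output)
```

View pics/ca.png

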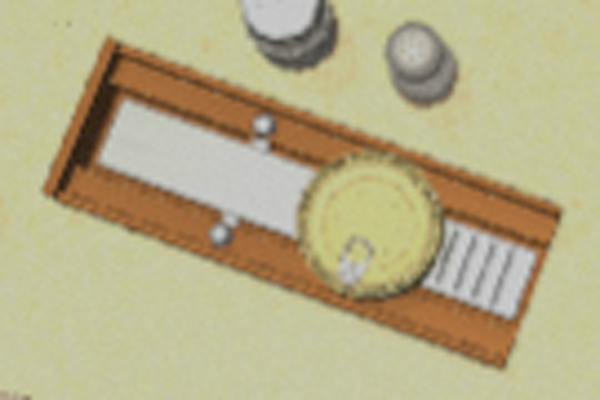

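View pics/cb.png

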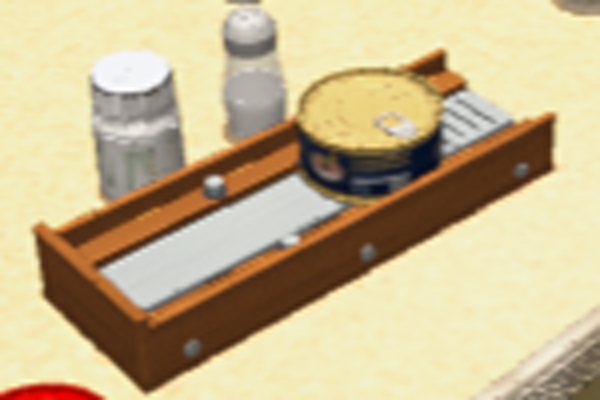

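The tin sits right of the pins, at top image (248,221). The end wall is at the left, around (182,200), and the pins are at about (224,199) and (215,222). The ribbed bar end shows behind the tin, around (272,231).

```bash
cat > m.py <<'E'
from h import *
from scipy.spatial.transform import Rotation as R
D=np.load("top0.npy"); P=lambda x,y:(165+(x+.5)/4.444-.5,170+(y+.5)/4.444-.5)
q={k:onz("top",*P(*c),z) for k,c,z in [("E1",(112,38),.05),("E2",(47,193),.05),("L1",(560,208),.042),("L2",(503,367),.042),("p1",(263,125),.036),("p2",(221,233),.036),("tin",(370,225),.068),("shaker",(415,50),.09),("bottle",(284,5),.083)]}
for k in q: print(k,q[k].round(4))
a=cv2.imread("pics/top0.png"); h=cv2.cvtColor(a,cv2.COLOR_BGR2HSV)
for c in [(370,260),(480,270),(180,160),(300,180)]:
    u,v=P(*c); print("depth pt",c,dep("top",round(u),round(v),D).round(4))
ax=(q["E1"]+q["E2"]-q["L1"]-q["L2"])/2; print("len,wid",np.linalg.norm(ax[:2]),np.linalg.norm(q["E1"]-q["E2"]),np.linalg.norm(q["L1"]-q["L2"]),"pins",np.linalg.norm(q["p1"]-q["p2"]))
d=ax[:2]/np.linalg.norm(ax[:2]); n=np.array([d[1],-d[0]])
o=((q["E1"]+q["E2"])/2)[:2]-.108*d; print("dir",d,"yaw",np.degrees(np.arctan2(d[1],d[0])),"origin from wall",o,"from load",((q["L1"]+q["L2"])/2)[:2]+.19*d,"pins",((q["p1"]+q["p2"])/2)[:2])
for k in q: print(k,"rack y",(q[k][:2]-o)@d,"x",(q[k][:2]-o)@n)
s=arm.observe(); w=np.array(s["orientation"]); M=R.from_quat(w[[1,2,3,0]]).as_matrix(); print(M.round(3))
t=q["tin"][:2]; tgt=np.r_[o+d*((t-o)@d-.043-.011-.020),.10]; print("tgt",tgt,"tool delta cm",M.T@(tgt-s["tool_pos"])*100)
# yaw so that tool y is across (n) , nearest
for sg in(1,-1):
    yv=np.r_[n*sg,0]; v=M.T@yv; print("rotz",np.arctan2(-v[0],v[1]))
E
python3 m.py
```

```text
E1 [0.5867 0.0539 0.05  ]
E2 [0.4905 0.0879 0.05  ]
L1 [ 0.4892 -0.2212  0.042 ]
L2 [ 0.3929 -0.1889  0.042 ]
p1 [ 0.5373 -0.0387  0.036 ]
p2 [ 0.4702 -0.016   0.036 ]
tin [ 0.4733 -0.1091  0.068 ]
shaker [ 0.574  -0.1338  0.09  ]
bottle [ 0.6012 -0.055   0.083 ]
depth pt (370, 260) [ 0.4529 -0.1101  0.0681]
depth pt (480, 270) [ 0.4529 -0.1745  0.0289]
depth pt (180, 160) [0.5146 0.013  0.0282]
depth pt (300, 180) [ 0.505  -0.0615  0.0296]
len,wid 0.2927176836727463 0.10202790638210639 0.10162225139363122 pins 0.07078088064779942
dir [0.33327624 0.94282923] yaw 70.5322492215214 origin from wall [ 0.50259803 -0.03090797] from load [ 0.5043585  -0.02592765] pins [ 0.50375257 -0.0273319 ]
E1 rack y 0.10801146137332729 x 0.051013951903532175
E2 rack y 0.10798853862667279 x -0.05101395190353206
L1 rack y -0.183861240823795 x 0.05080390733225227
L2 rack y -0.18557412652169764 x -0.050803907332252284
p1 rack y 0.004235836805014907 x 0.03528390202336483
p2 rack y 0.003276968956748515 x -0.03549048344007517
tin rack y -0.0834876715459571 x -0.0016004424797056783
shaker rack y -0.07315802264753732 x 0.1016341407468777
bottle rack y 0.010088610784887894 x 0.10097216089674382
[[ 0.936  0.352 -0.   ]
 [ 0.352 -0.936  0.002]
 [ 0.    -0.002 -1.   ]]
tgt [ 0.45011113 -0.17939195  0.1       ] tool delta cm [ 35.8055052  -27.29143724  10.50493402]
rotz -0.8712394593509097
rotz 2.2703531942388837
```

Emit:
{"api": "move_arm", "payload": {
  "motion": [
    {"twist": [0,0,-0.1],"delta_pos": [4,-3,0],"jaw": 0},
    {"twist": [0,0,-0.2],"delta_pos": [8,-6,0],"jaw": 0},
    {"twist": [0,0,-0.3],"delta_pos": [12,-9,0],"jaw": 0},
    {"twist": [0,0,-0.4],"delta_pos": [16,-12.5,0],"jaw": 0},
    {"twist": [0,0,-0.5],"delta_pos": [20,-15.5,0],"jaw": 0},
    {"twist": [0,0,-0.6],"delta_pos": [24,-18.5,0],"jaw": 0},
    {"twist": [0,0,-0.7],"delta_pos": [28,-21.5,1],"jaw": 0},
    {"twist": [0,0,-0.8],"delta_pos": [32,-24.5,3],"jaw": 0},
    {"twist": [0,0,-0.87],"delta_pos": [35,-27,5],"jaw": 0},
    {"twist": [0,0,-0.87],"delta_pos": [36.1,-27.6,7],"jaw": 0},
    {"twist": [0,0,-0.87],"delta_pos": [36.1,-27.6,9],"jaw": 0},
    {"twist": [0,0,-0.87],"delta_pos": [36.1,-27.6,10],"jaw": 0},
    {"twist": [0,0,-0.87],"delta_pos": [36.1,-27.6,10],"jaw": 0},
    {"twist": [0,0,-0.87],"delta_pos": [36.1,-27.6,10],"jaw": 0}
  ]
}}

```text
time: 1.85
tool_pos: [0.4524, -0.1767, 0.1064]
orientation: [0.001, 0.817, 0.577, 0.0]
ft_force: [-0.5, -0.5, -0.1]
gripper_width: 0.0001
grasp_force: 0.0
```

Run:
```python
from h import *
from scipy.spatial.transform import Rotation as R
s=arm.observe(); w=np.array(s["orientation"]); M=R.from_quat(w[[1,2,3,0]]).as_matrix()
print(s["time"],s["tool_pos"],s["gripper_width"],s["ft_force"]);print(M.round(3))
d=np.array([.3333,.9428]);r=s["tool_pos"][:2]-[.5037,-.0275]; print("rack y,x",r@d,r@[d[1],-d[0]])
p,_=arm.snapshot("scene"); q,_=arm.snapshot("top")
a=cv2.resize(p[150:300,165:315],(400,400),interpolation=cv2.INTER_CUBIC);b=cv2.resize(q[150:270,180:300],(400,400),interpolation=cv2.INTER_CUBIC)
cv2.imwrite("pics/v1.png",np.hstack([a,b]))
```

```text
1.85 [ 0.45236835 -0.17665873  0.10635557] 0.00011190742684814923 [-0.50030035 -0.5156287  -0.0615551 ]
[[ 0.335  0.942  0.001]
 [ 0.942 -0.335 -0.001]
 [-0.     0.001 -1.   ]]
rack y,x -0.15773568930290838 0.0013191290006036565
```

View pics/v1.png

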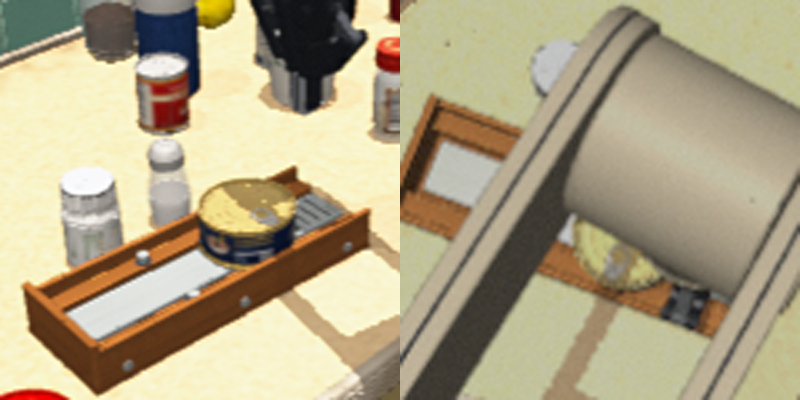

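The gripper is shut above the rack, behind the tin. The tin is untouched, at left crop (245,220), and the bar ribs are at (320,215). Next I lower onto the bar.

Emit:
{"api": "move_arm", "payload": {
  "motion": [
    {"twist": [0,0,0],"delta_pos": [0,0,2.5],"jaw": 0},
    {"twist": [0,0,0],"delta_pos": [0,0,5],"jaw": 0},
    {"twist": [0,0,0],"delta_pos": [0,0,7],"jaw": 0},
    {"twist": [0,0,0],"delta_pos": [0,0,7.8],"jaw": 0},
    {"twist": [0,0,0],"delta_pos": [0,0,8.2],"jaw": 0},
    {"twist": [0,0,0],"delta_pos": [0,0,8.5],"jaw": 0},
    {"twist": [0,0,0],"delta_pos": [0,0,8.8],"jaw": 0},
    {"twist": [0,0,0],"delta_pos": [0,0,8.9],"jaw": 0},
    {"twist": [0,0,0],"delta_pos": [0,0,8.9],"jaw": 0}
  ]
}}

```text
time: 3.08
tool_pos: [0.452, -0.1762, 0.0166]
orientation: [0.0, 0.817, 0.577, 0.0]
ft_force: [0.1, 0.6, 0.1]
gripper_width: 0.0004
grasp_force: 0.0
```

Run:
```python
from h import *
s=arm.observe(); print(s["ft_force"],s["wrist_torque"],s["tau"])
p,D=arm.snapshot("scene")
c=arm.camera_model("scene"); X=np.array(c["world_to_cam"])@np.r_[s["tool_pos"],1]; print("tcp px",c["cx"]+c["fx"]*X[0]/-X[2],c["cy"]-c["fy"]*X[1]/-X[2])
cv2.imwrite("pics/v2.png",cv2.resize(p[190:300,165:315],(750,550),interpolation=cv2.INTER_CUBIC))
```

```text
[0.106684   0.62799584 0.09908052] [-0.02838792 -0.00400138 -0.07442213] [-6.14282311e-03 -4.39385104e+01 -4.38014853e+01 -6.48658515e-04
 -2.59629311e-02 -2.18599854e-05]
tcp px 279.53298226295885 232.31106030053627
```

View pics/v2.png

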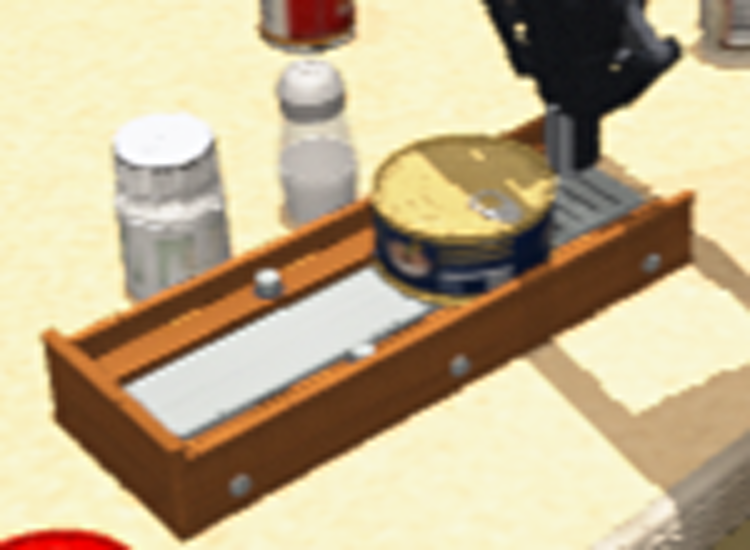

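Run:
```python
from h import *
p,D=arm.snapshot("scene")
d=np.array([.3333,.9428])
for cx in (560,575,590):
  for cy in (110,130,145,155,165,175,185,200):
    u,v=165+cx/5,190+cy/5
    P=dep("scene",u,v,D); r=P[:2]-[.5037,-.0275]
    print(cx,cy,P.round(3),"rack y,x",(r@d).round(3),(r@[d[1],-d[0]]).round(3))
s=arm.observe();print(s["tool_pos"])
```

```text
560 110 [ 0.453 -0.165  0.081] rack y,x -0.147 -0.001
560 130 [ 0.454 -0.166  0.07 ] rack y,x -0.147 -0.001
560 145 [ 0.453 -0.164  0.062] rack y,x -0.146 -0.002
560 155 [ 0.455 -0.168  0.054] rack y,x -0.148 0.0
560 165 [ 0.453 -0.165  0.05 ] rack y,x -0.147 -0.002
560 175 [ 0.466 -0.189  0.027] rack y,x -0.165 0.018
560 185 [ 0.462 -0.181  0.027] rack y,x -0.159 0.012
560 200 [ 0.454 -0.166  0.029] rack y,x -0.147 -0.001
575 110 [ 0.441 -0.158  0.089] rack y,x -0.144 -0.015
575 130 [ 0.445 -0.166  0.072] rack y,x -0.15 -0.009
575 145 [ 0.445 -0.165  0.064] rack y,x -0.15 -0.009
575 155 [ 0.446 -0.166  0.058] rack y,x -0.15 -0.008
575 165 [ 0.446 -0.167  0.052] rack y,x -0.15 -0.008
575 175 [ 0.448 -0.172  0.042] rack y,x -0.154 -0.004
575 185 [ 0.455 -0.183  0.027] rack y,x -0.163 0.006
575 200 [ 0.449 -0.173  0.026] rack y,x -0.156 -0.003
590 110 [ 0.433 -0.158  0.092] rack y,x -0.146 -0.023
590 130 [ 0.439 -0.169  0.072] rack y,x -0.155 -0.014
590 145 [ 0.439 -0.169  0.064] rack y,x -0.155 -0.014
590 155 [ 0.441 -0.173  0.056] rack y,x -0.158 -0.011
590 165 [ 0.444 -0.178  0.046] rack y,x -0.162 -0.006
590 175 [ 0.452 -0.194  0.028] rack y,x -0.174 0.007
590 185 [ 0.448 -0.187  0.027] rack y,x -0.169 0.001
590 200 [ 0.44  -0.171  0.03 ] rack y,x -0.157 -0.012
[ 0.45208529 -0.17617527  0.01665759]
```

The depth image puts the shut fingertips at z ≈ 0.047, although the reported TCP height is 0.017. The bar is untouched at z ≈ 0.027. I'll lower further and go by the force reading.

Emit:
{"api": "move_arm", "payload": {
  "motion": [
    {"twist": [0,0,0],"delta_pos": [0,0,1.0],"jaw": 0},
    {"twist": [0,0,0],"delta_pos": [0,0,1.5],"jaw": 0},
    {"twist": [0,0,0],"delta_pos": [0,0,1.8],"jaw": 0},
    {"twist": [0,0,0],"delta_pos": [0,0,2.1],"jaw": 0},
    {"twist": [0,0,0],"delta_pos": [0,0,2.1],"jaw": 0}
  ]
}}

```text
time: 3.8
tool_pos: [0.4516, -0.176, -0.0047]
orientation: [-0.0, 0.817, 0.577, -0.0]
ft_force: [-3.9, 0.7, 4.8]
gripper_width: -0.0002
grasp_force: 2.5
```

Emit:
{"api": "move_arm", "payload": {
  "motion": [
    {"twist": [0,0,0],"delta_pos": [0,0,0.3],"jaw": 0},
    {"twist": [0,0,0],"delta_pos": [0,0,0.5],"jaw": 0},
    {"twist": [0,0,0],"delta_pos": [0,0,0.6],"jaw": 0},
    {"twist": [0,0,0],"delta_pos": [0,0,0.6],"jaw": 0}
  ]
}}

```text
time: 4.3
tool_pos: [0.4521, -0.1762, -0.0099]
orientation: [0.0, 0.817, 0.577, 0.0]
ft_force: [-4.0, 1.3, 7.9]
gripper_width: -0.0004
grasp_force: 4.3
```

Run:
```python
from h import *
s=arm.observe(); print(s["ft_force"],s["wrist_torque"])
p,D=arm.snapshot("scene"); d=np.array([.3333,.9428])
for cx,cy in((300,330),(220,360),(350,310),(160,390)):
    P=dep("scene",165+cx/5,190+cy/5,D); print(P.round(4))
cv2.imwrite("pics/v3.png",cv2.resize(p[190:300,165:315],(750,550),interpolation=cv2.INTER_CUBIC))
```

```text
[-4.04559179  1.29012674  7.86163002] [0.36993329 0.75992144 0.00637992]
[ 0.5164 -0.0327  0.0153]
[0.5337 0.0047 0.0172]
[ 0.5033 -0.0544  0.0173]
[0.5445 0.0342 0.0168]
```

View pics/v3.png

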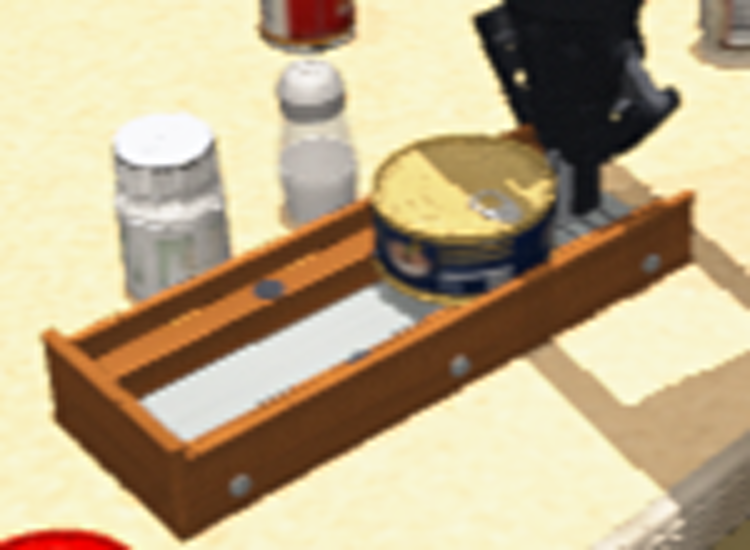

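The bar is fully down: its depth reads z ≈ 0.016 and the pins are flush at (268,288) and (358,355). The tin hasn't moved. Before pushing I'll check how much room the gripper has around the tin and walls.

Run:
```python
from h import *
p,D=arm.snapshot("scene"); d=np.array([.3333,.9428])
Q=[]
for v in range(170,240):
  for u in range(255,308):
    P=dep("scene",u,v,D); r=P[:2]-[.5037,-.0275]; Q.append([r@[d[1],-d[0]],r@d,P[2],p[v,u].max()])
Q=np.array(Q); Q=Q[(Q[:,1]>-.2)&(Q[:,1]<-.1)&(Q[:,3]<120)&(abs(Q[:,0])<.09)]
for z in np.arange(.035,.15,.01):
    k=Q[(Q[:,2]>z)&(Q[:,2]<z+.01)]
    if len(k): print(round(z,3),len(k),"x",k[:,0].min().round(3),k[:,0].max().round(3),"y",k[:,1].min().round(3),np.percentile(k[:,1],95).round(3))
s=arm.observe();print(s["time"])
```

```text
Traceback (most recent call last):
  File "h.py", line 13, in dep
    o,d=ray(n,u,v); return o+d*D[int(v),int(u)]
        ~~~^^^^^^^
  File "h.py", line 4, in ray
    c=arm.camera_model(n); x=(u-c["cx"])/c["fx"]; y=(v-c["cy"])/c["fy"]
ValueError: time passes only in moves, steps and waits
```

Run:
```python
from h import *
p,D=arm.snapshot("scene"); d=np.array([.3333,.9428])
c=arm.camera_model("scene"); T=np.linalg.inv(np.array(c["world_to_cam"]))
v,u=[a.ravel() for a in np.mgrid[170:240,255:308]]; z=D[v,u]
W=(T@np.array([(u-c["cx"])/c["fx"]*z,-(v-c["cy"])/c["fy"]*z,-z,z*0+1]))[:3].T
r=W[:,:2]-[.5037,-.0275]; Q=np.c_[r@[d[1],-d[0]],r@d,W[:,2],p[v,u].max(1)]
Q=Q[(Q[:,1]>-.2)&(Q[:,1]<-.1)&(Q[:,3]<120)&(abs(Q[:,0])<.09)]
for h in np.arange(.035,.15,.01):
    k=Q[(Q[:,2]>h)&(Q[:,2]<h+.01)]
    if len(k): print(round(h,3),len(k),"x",k[:,0].min().round(3),k[:,0].max().round(3),"y",k[:,1].min().round(3),np.percentile(k[:,1],95).round(3))
print(arm.observe()["time"])
```

```text
0.035 97 x -0.055 0.048 y -0.182 -0.129
0.045 39 x -0.043 0.013 y -0.16 -0.103
0.055 36 x -0.042 0.025 y -0.168 -0.103
0.065 97 x -0.043 0.036 y -0.166 -0.124
0.075 79 x -0.046 0.046 y -0.17 -0.141
0.085 106 x -0.053 0.051 y -0.172 -0.14
0.095 127 x -0.06 0.058 y -0.162 -0.139
0.105 146 x -0.062 0.06 y -0.166 -0.138
0.115 126 x -0.05 0.049 y -0.164 -0.137
0.125 71 x -0.041 0.015 y -0.164 -0.142
0.135 36 x -0.037 -0.009 y -0.163 -0.131
0.145 108 x -0.039 0.017 y -0.17 -0.119
4.45
```

There's enough clearance: the knuckles reach at most ±62 mm in x, at z ≈ 0.1, and the bystanders start at about 75 mm. Now I push along tool x.

Emit:
{"api": "move_arm", "payload": {
  "motion": [
    {"delta_pos": [0.7,0,0.1],"twist": [0,0,0],"jaw": 0},
    {"delta_pos": [1.2,0,0.1],"twist": [0,0,0],"jaw": 0},
    {"delta_pos": [1.6,0,0.1],"twist": [0,0,0],"jaw": 0},
    {"delta_pos": [2.0,0,0.1],"twist": [0,0,0],"jaw": 0},
    {"delta_pos": [2.5,0,0.1],"twist": [0,0,0],"jaw": 0},
    {"delta_pos": [3.1,0,0.1],"twist": [0,0,0],"jaw": 0},
    {"delta_pos": [3.8,0,0.1],"twist": [0,0,0],"jaw": 0},
    {"delta_pos": [4.5,0,0.1],"twist": [0,0,0],"jaw": 0},
    {"delta_pos": [5.2,0,0.1],"twist": [0,0,0],"jaw": 0},
    {"delta_pos": [5.9,0,0.1],"twist": [0,0,0],"jaw": 0},
    {"delta_pos": [6.6,0,0.1],"twist": [0,0,0],"jaw": 0},
    {"delta_pos": [7.3,0,0.1],"twist": [0,0,0],"jaw": 0},
    {"delta_pos": [8.0,0,0.1],"twist": [0,0,0],"jaw": 0},
    {"delta_pos": [8.0,0,0.1],"twist": [0,0,0],"jaw": 0}
  ]
}}

```text
time: 6.2
tool_pos: [0.4808, -0.1019, -0.0098]
orientation: [0.002, 0.817, 0.577, 0.001]
ft_force: [-1.3, -4.0, 7.9]
gripper_width: 0.0001
grasp_force: 4.5
```

Run:
```python
from h import *
s=arm.observe(); print(s["ft_force"],s["tool_pos"],s["time"])
d=np.array([.3333,.9428]);r=s["tool_pos"][:2]-[.5037,-.0275]; print("tool rack y,x",r@d,r@[d[1],-d[0]])
p,D=arm.snapshot("scene")
cv2.imwrite("pics/v4.png",cv2.resize(p[190:300,165:315],(750,550),interpolation=cv2.INTER_CUBIC))
```

```text
[-1.28095087 -4.04734602  7.91212777] [ 0.48079805 -0.10193969 -0.00981513] 6.2
tool rack y,x -0.0778149657230468 0.0032187874522268574
```

View pics/v4.png

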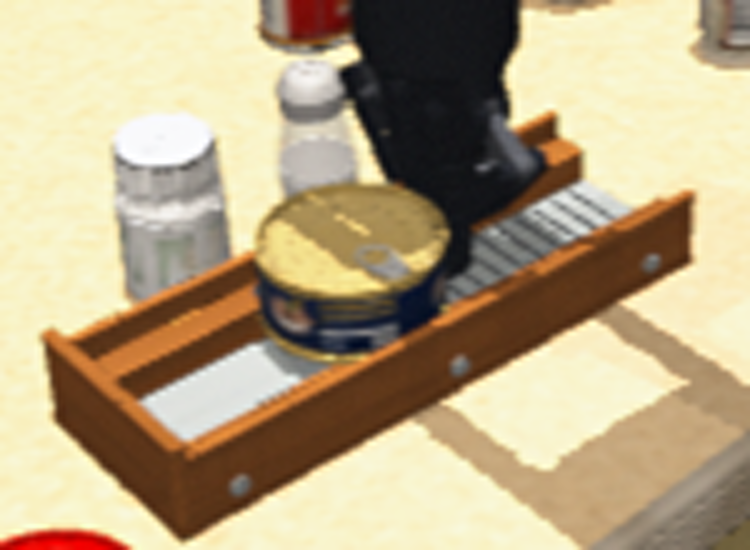

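The tin is flat at (353,243) and the bar is still down. I continue.

Emit:
{"api": "move_arm", "payload": {
  "motion": [
    {"delta_pos": [0.6,0,0],"twist": [0,0,0],"jaw": 0},
    {"delta_pos": [1.2,0,0],"twist": [0,0,0],"jaw": 0},
    {"delta_pos": [1.8,0,0],"twist": [0,0,0],"jaw": 0},
    {"delta_pos": [2.4,0,0],"twist": [0,0,0],"jaw": 0},
    {"delta_pos": [3.0,0,0],"twist": [0,0,0],"jaw": 0},
    {"delta_pos": [3.6,0,0],"twist": [0,0,0],"jaw": 0},
    {"delta_pos": [4.2,0,0],"twist": [0,0,0],"jaw": 0},
    {"delta_pos": [4.8,0,0],"twist": [0,0,0],"jaw": 0},
    {"delta_pos": [5.4,0,0],"twist": [0,0,0],"jaw": 0},
    {"delta_pos": [5.8,0,0],"twist": [0,0,0],"jaw": 0},
    {"delta_pos": [6.0,0,0],"twist": [0,0,0],"jaw": 0},
    {"delta_pos": [6.0,0,0],"twist": [0,0,0],"jaw": 0}
  ]
}}

```text
time: 7.75
tool_pos: [0.5007, -0.0458, -0.0098]
orientation: [0.002, 0.817, 0.577, 0.001]
ft_force: [-1.9, -6.5, 10.6]
gripper_width: -0.0
grasp_force: 5.1
```

```bash
cat > t.py <<'E'
from h import *
import sys
s=arm.observe(); print(s["ft_force"],s["tool_pos"],s["time"])
d=np.array([.3333,.9428]);r=s["tool_pos"][:2]-[.5037,-.0275]; print("tool rack y,x",r@d,r@[d[1],-d[0]])
p,D=arm.snapshot("scene")
c=arm.camera_model("scene"); T=np.linalg.inv(np.array(c["world_to_cam"]))
v,u=[a.ravel() for a in np.mgrid[190:300,165:315]]; z=D[v,u]
W=(T@np.array([(u-c["cx"])/c["fx"]*z,-(v-c["cy"])/c["fy"]*z,-z,z*0+1]))[:3].T
r=W[:,:2]-[.5037,-.0275]; Q=np.c_[r@[d[1],-d[0]],r@d,W[:,2]]; g=p[v,u].astype(int)
k=(abs(W[:,2]-.068)<.005)&(abs(Q[:,0])<.05)&(Q[:,1]>-.12)&(Q[:,1]<.11)&(g[:,2]-g[:,0]>30)
A=Q[k]; lo,hi=A.min(0),A.max(0); print("lid n",k.sum(),"x",lo[0],hi[0],"y",lo[1],hi[1],"hull centre",cv2.minEnclosingCircle((A[:,:2]*1000).astype(np.float32)))
for n,xx in(("bar",.0),("rail",-.036)):
    b=(abs(Q[:,0]-xx)<.008)&(Q[:,1]>-.16)&(Q[:,1]<-.06); print(n,"z",np.median(Q[b,2]))
cv2.imwrite("pics/"+sys.argv[1],cv2.resize(p[190:300,165:315],(750,550),interpolation=cv2.INTER_CUBIC))
E
python3 t.py v5.png
```

```text
[-1.86435392 -6.45896612 10.55135768] [ 0.5007186  -0.04579989 -0.00978927] 7.75
tool rack y,x -0.018246842685551556 0.00328848802138209
lid n 782 x -0.04431762023237641 0.045178186361875323 y -0.030444646722187 0.0816586361682389 hull centre ((-10.416984558105469, 24.858930587768555), 59.241615295410156)
bar z 0.01671856317741799
rail z 0.028805824559943516
```

The tin centre is at about +37 mm and the bar is still down. I push 8 mm more, back off with the bar held down, and lift away.

Emit:
{"api": "move_arm", "payload": {
  "motion": [
    {"delta_pos": [0.3,0,0],"twist": [0,0,0],"jaw": 0},
    {"delta_pos": [0.6,0,0],"twist": [0,0,0],"jaw": 0},
    {"delta_pos": [0.9,0,0],"twist": [0,0,0],"jaw": 0},
    {"delta_pos": [0.9,0,0],"twist": [0,0,0],"jaw": 0},
    {"delta_pos": [0.5,0,0],"twist": [0,0,0],"jaw": 0},
    {"delta_pos": [0,0,0],"twist": [0,0,0],"jaw": 0},
    {"delta_pos": [-0.6,0,0],"twist": [0,0,0],"jaw": 0},
    {"delta_pos": [-0.9,0,0],"twist": [0,0,0],"jaw": 0},
    {"delta_pos": [-0.9,0,0],"twist": [0,0,0],"jaw": 0}
  ]
}}

```text
time: 8.93
tool_pos: [0.4982, -0.0525, -0.0098]
orientation: [0.001, 0.817, 0.577, 0.002]
ft_force: [2.1, 3.7, 8.2]
gripper_width: 0.0005
grasp_force: 4.2
```

```bash
python3 t.py v6.png
```

```text
[2.09223625 3.70989002 8.17289122] [ 0.49822131 -0.0525463  -0.00977572] 8.925
tool rack y,x -0.025439699208864 0.003182625572979215
lid n 791 x -0.043624293004661696 0.04430185340789434 y -0.03404499271635934 0.09112819576953818 hull centre ((-5.733046054840088, 26.02895164489746), 65.15443420410156)
bar z 0.016952442895517228
rail z 0.028797559443963505
```

View pics/v6.png

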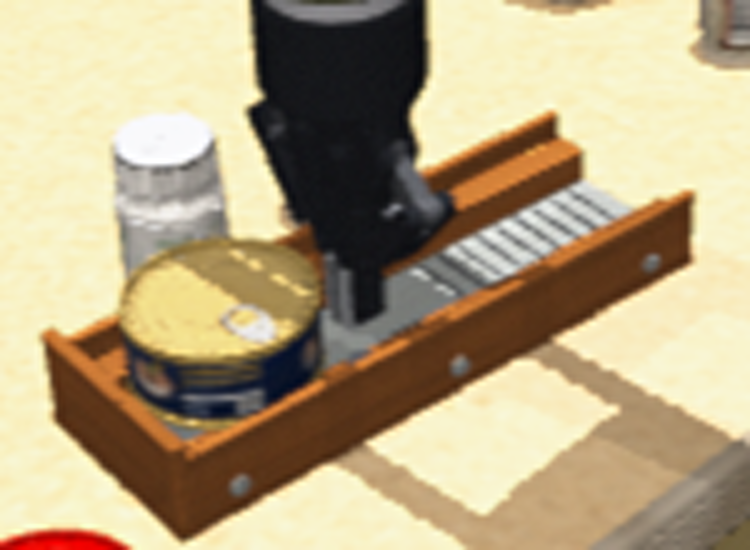

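The tin is flat in the end bay at (222,300), with its front edge at rack y ≈ 91 mm, so its centre is at about 47 mm. The fingers are clear behind it, so I lift.

Emit:
{"api": "move_arm", "payload": {
  "motion": [
    {"delta_pos": [0,0,-0.5],"twist": [0,0,0],"jaw": 0},
    {"delta_pos": [0,0,-1.1],"twist": [0,0,0],"jaw": 0},
    {"delta_pos": [0,0,-2],"twist": [0,0,0],"jaw": 0},
    {"delta_pos": [0,0,-4],"twist": [0,0,0],"jaw": 0},
    {"delta_pos": [0,0,-7],"twist": [0,0,0],"jaw": 0},
    {"delta_pos": [0,0,-10],"twist": [0,0,0],"jaw": 0},
    {"delta_pos": [0,0,-13],"twist": [0,0,0],"jaw": 0},
    {"delta_pos": [0,0,-16],"twist": [0,0,0],"jaw": 0},
    {"delta_pos": [0,0,-16],"twist": [0,0,0],"jaw": 0},
    {"delta_pos": [0,0,-16],"twist": [0,0,0],"jaw": 0}
  ]
}}

```text
time: 10.22
tool_pos: [0.495, -0.0526, 0.1476]
orientation: [-0.0, 0.817, 0.577, -0.001]
ft_force: [-0.7, 0.8, -0.8]
gripper_width: 0.0003
grasp_force: 0.0
```

```bash
python3 t.py v7.png
```

```text
[-0.72508196  0.79457816 -0.75591113] [ 0.49504794 -0.05264752  0.14758559] 10.225
tool rack y,x -0.026592816584172035 0.0002245093806031456
lid n 786 x -0.043846272679486015 0.0422733273290957 y 0.004885572571909106 0.09045884622141424 hull centre ((0.07764053344726562, 48.09939193725586), 44.864723205566406)
bar z 0.027716265655270578
rail z 0.02884033757196619
```

View pics/v7.png

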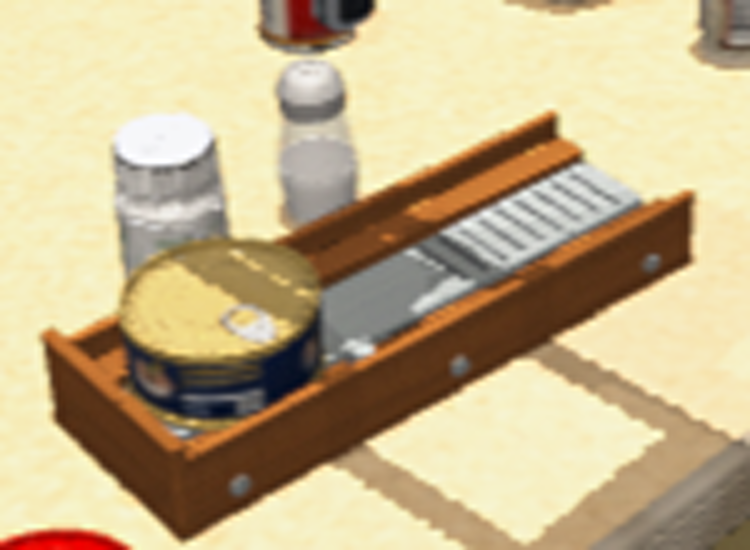

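The tin is flat in the bay, centred at rack y ≈ 47 mm. The bar is back up at z ≈ 0.0277, with the near pin standing behind the tin at (360,348). The bystanders haven't moved and the robot is clear.

```bash
python3 -c "
from cell import arm
print(arm.sign_off())"
```

```text
the job is handed in; nothing more can be done
None
```

The tin is flat in the end bay about 47 mm past the pins, the bar is back up with the pins behind the tin, the bystanders were left alone, and the job is handed in at about 10 s.

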